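# Seat and clamp the locking rod of a tube-carrier dock

### The arm

A 7-joint arm with a two-finger parallel gripper is mounted at the origin on the work surface. World frame = base frame: x ahead of the robot, y to its left, z up, the work surface at z = 0. Lengths are in m, angles in rad, forces in N, time in s.
With the tool pointing down it reaches from about 0.425 to 0.925 m from the base axis. Payload 6.8 kg.
Tool frame: the origin (TCP) lies between the finger pads; the fingertips stand 17 mm ahead of it and the grasp point (between the pads) lies 2 mm behind it; x points along the fingers, y is the direction in which the jaws open and shut, and the axes are right-handed (so a half turn about x gives the same grasp; the last joint's range is limited). The gripper opens to 85 mm and grips with 20 to 120 N. Pads are 22 mm wide; open, the fingers measure 114 mm over their backs; the gripper's body (76 mm by 85 mm) begins 54 mm behind the grasp point. The pads swing forward as they close: fully open they stand 13 mm farther back than shut.
Start: joints at [1.04, 0.477, 0.022, 1.555, -0.011, 1.109, -0.083], TCP at [0.277, -0.616, 0.248] pointing down, gripper open.
Joint ranges: [-2.96, 2.96], [-0.34, 2.1], [-1.41, 1.46], [0.24, 2.44], [-1.37, 4.51], [0.17, 1.92], [-2.96, 2.96]. Speed limits (rad/s): [2.39, 2.39, 3.14, 3.14, 3.14, 3.14, 3.14].

### API

Orientations are given as a rotation vector (axis times angle).
In Python, from bench import r gives the robot as it stands. The module is installed in compiled form; this text tells all that it offers.
- The arm moves only by the tool apply_moves, never from a script. Its argument "increments" is text: rows parted by semicolons, each of 7 numbers parted by spaces: the finger opening in mm, from 0 to 85.4, then the shift along the tool's x, y, z normalised to -1 to 1, where 1 is 100 cm, then the turn, a rotation vector about the tool's x, y, z normalised to -1 to 1, where 1 is 0.12 rad. In form: gripper x y z wx wy wz; .... A call has exactly 8 rows; each row shifts and turns the commanded pose from where the row before left it, along the tool's axes as they then stand; what a row does not reach is not made up. A row lasts 1/10 s, in which the tool goes at most 50 mm and 8.59 degrees, less where a joint would pass 70% of its speed; a pose out of reach is approached as far as the arm can. A call with a number of a shift or a turn outside -1 to 1 is refused whole. A call with a gripper value outside its range is refused whole. The fingers move at their own pace and stop on an object; "squeeze" is the grip in N (left out, the last holds). Time passes only in rows, so rows that do not move let the fingers close, or fill a call up. It gives the time, the measured TCP pose, the force and the opening at its end, in the units of the state.
- r.get_obs(): the state, without advancing time (a new reading comes with each control period).
- r.grab_frame(name): name is "scene" or "top"; returns a dict with "color" (400x640x3 uint8, blue, green, red), "fx", "fy", "cx", "cy" (pixels), "origin" and "orientation" of the camera in the world. Camera axes: x right, y up, looking along -z (the intrinsics and any distortion apply to the point x, -y, -z); pixel columns grow to the right and rows downward; lengths in m; the calibration is good to about 2 mm. A picture is of the moment at which its call begins. There is no depth.
- r.hand_in(): hands the job in, once; it reports no verdict.
The state is a dict: "clock": time; "joints": joint angles; "qvel": joint speeds; "tau": joint torques, N m; "tcp_pos": TCP position; "orientation": TCP orientation; "contact_force": force on the tool from outside, world axes, zero at the start; "moment": the same for the moment, N m; "grip_width": finger opening in m.
Only numpy, scipy, OpenCV 4.12 (cv2) and the standard library are available. Lean on these libraries where they do the work, as an engineer would, in place of code of your own. Each camera call takes 0.05 s, during which the arm holds its last target. There are 200 camera calls.

### The job

The tube carrier's dock is unlocked. By its black handle, slide the steel rod gently into the cream docking unit until you feel it fully home, pressing on the sprung seat hidden inside. Then flip the red cam lever over centre until it lies fully closed, so that the rod is clamped still pressing on the seat, let go, and leave the bottle, jar and tube rack where they stand.

Things in the scene. Friction and masses are not known exactly. Their poses are not given: they have to be found in the camera images.
- dock: aluminium base plate, 110 x 410 x 8 mm, fixed to the bench, carrying the whole dock. Origin: on the bench, straight below the lever's pivot. +y: the way the rod slides home (handle, clamp block, docking unit); +x: the side to which the red lever folds down; z up. Yaw varies. The plate runs from y = -215 to +195 mm.
- handle (a point): point on the axis of the rod's upright black handle, 90 mm above the bench. The handle is a round post, 22 mm in diameter, from 55 to 107 mm above the bench, on the rod's -y end. It starts 150 to 180 mm from the dock's origin along the dock's -y. Nothing stands within 70 mm of it along the dock's y. Axes as the dock's.
- rod: steel rod, 16 mm thick, axis 46 mm above the bench, with the black handle; a black collar 24 mm thick lies at the handle's foot. It only slides along the dock's y. Unclamped it drags with about 6 N and stays where it is left, also on the compressed seat. Origin: the dock's origin moved along +y by the distance slid in from fully out (0 to 30 mm at the start).
- port: cream docking unit, 100 x 100 mm, 94 mm tall, blue-capped tubes on top up to 140 mm, at dock y = 85 to 185 mm. Hidden inside, the rod meets a sprung seat after 38 to 68 mm of slide from fully out (depth unknown). At touch the push rises 3 N above the drag, then 1.5 N per mm over 4 mm, then it is hard. Never press the seat with over 15 N. Origin, axes: the dock's.
- clamp: grey clamp block through which the rod slides, 50 mm (x) x 56 mm (y), 70 mm tall, with a dark fork up to 92 mm that holds the red lever; a brass pad inside presses on the rod when the lever is closed. Block and lever must never be pushed with more than 45 N. Origin and axes: the dock's.
- lever_pivot (a point): the axis of the red cam lever, 82 mm above the bench over the dock's origin; the axis runs along the dock's y. Axes as the dock's.
- lever_tip (a point): point on the middle line of the red lever's bar, 80 mm from the pivot and 8 mm short of the bar's free end. The bar is 18 mm wide (along the dock's y), 12 mm thick.
- lever (a joint): red cam lever, rad. 0 open: bar points up, leaning 0.35 rad from vertical to the dock's -x; growing, it swings over the top to +x; 1.92 closed: level, pointing to +x, on its stop. Starts at 0 to 0.5. From 0.65 the clamping resists, most near 1.1 rad (about 1 N m, 13 N at 80 mm), and drives it back if let go early; past 1.76 rad it is over centre and pulls itself shut.
- reagent: bystander: loose white bottle with a blue cap, 52 mm in diameter, 110 mm tall, origin under its centre
- jar: bystander: loose clear specimen jar with a yellow cap, 48 mm in diameter, 60 mm tall, origin under its centre
- tube_rack: bystander: loose grey rack with eight blue-capped tubes, 60 x 100 mm, 78 mm tall, origin under its centre

How it is judged:
On the way, in this order (a step that is already met when the one before it is completed fails the run):
1. with the lever still open, the rod is pressed home on the sprung seat (contact force between rod and port above 1.5 N and value of joint lever below 0.8 rad), for 0.2 s.
2. the lever is over centre and closed, the pad clamping the rod (value of joint lever above 1.82 rad and contact force between rod and clamp above 40 N), for 0.2 s.
At the end, for the whole second after the job is handed in: The lever is closed (over 1.82 rad) with the pad pressing on the rod with more than 40 N, the rod is still pressed on the seat inside the docking unit with more than 1 N, the bottle, jar and rack stand within 15 mm of where they were, and everything is let go (all of step 2 and contact force between rod and port above 1 N and distance of each of reagent, jar, tube_rack from where it was at the start of the episode below 0.015 m); the robot touches nothing.
It fails at once if the rod is rammed against the seat: more than 15 N (contact force between rod and port above 15 N).
It fails at once if the lever or clamp block is pushed with more than 45 N (contact force between the arm and clamp above 45 N).
It fails at once if a bystander is knocked away or over (distance of any of reagent, jar, tube_rack from where it was at the start of the episode above 0.03 m or angle between any of reagent, jar's own z axis and vertical above 0.5 rad).
It also fails if it takes over 72 s, if anything falls off the work surface, if the arm or the gripper's body presses on something with over 40 N, if the wrist force passes 120 N, or if a joint passes its speed limit or range.

## Working session

There is one attempt and no reset: what is moved stays moved. The work goes in short steps, Python scripts to look and compute and a tool call to move; the robot and the scene stay as the last step left them, time stands still between calls to the robot, and variables do not carry over. Pictures are saved under pics/ and viewed, about 8 in all and at most 12, crops included, and the job is handed in when it is done.

Besides the shell and the picture viewer there is one more tool, called as name(argument=value, ...) on one line, values as JSON. apply_moves: Moves the arm, as the interface text tells. Scaled input: -1 to 1 covers 100 cm each way for a shift and 0.12 rad each way for a turn. Its arguments: {"type":"object","properties":{"increments":{"type":"string"},"squeeze":{"type":"number"}},"required":["increments"]}

```bash
mkdir -p pics; python3 - <<'E'
from bench import r
import cv2
for n in ("scene","top"):
    f=r.grab_frame(n); cv2.imwrite(f"pics/{n}0.png",f["color"])
    print(n,{k:(v if k!="color" else 0) for k,v in f.items()})
print(r.get_obs())
E
```

```text
scene {'color': 0, 'fx': 445.9802132696138, 'fy': 445.9802132696138, 'cx': 319.89700726657355, 'cy': 193.47892831724639, 'origin': array([ 0.89112399, -0.2876842 ,  0.75129689]), 'orientation': array([0.61275759, 0.23388901, 0.69356904])}
top {'color': 0, 'fx': 400.46040917861654, 'fy': 400.46040917861654, 'cx': 323.11528769926895, 'cy': 191.16842219033384, 'origin': array([0.55014851, 0.04618071, 1.02290739]), 'orientation': array([ 0.05216204, -0.06295947, -1.59427443])}
{'clock': 0.1, 'joints': array([ 1.03990213,  0.47773069,  0.02234491,  1.55630937, -0.01148163,
        1.10929594, -0.0831035 ]), 'qvel': array([-5.50409396e-04, -9.15647119e-04,  1.38251558e-03, -2.27564783e-03,
       -1.29712367e-03,  7.98615047e-05,  3.13640981e-04]), 'tau': array([ 4.47864688e-03, -5.97767937e+01,  1.61365170e+00, -2.81959319e+01,
        1.27724322e-02,  4.95799308e-03, -6.66225048e-06]), 'tcp_pos': array([ 0.27674871, -0.61512802,  0.24743232]), 'orientation': array([ 1.98819418,  0.42837144, -1.98914883]), 'contact_force': array([-0.24508488,  0.0142551 , -0.14964794]), 'moment': array([ 0.07320218,  0.01813589, -0.00215329]), 'grip_width': 0.08554148587983594}
```

View pics/scene0.png

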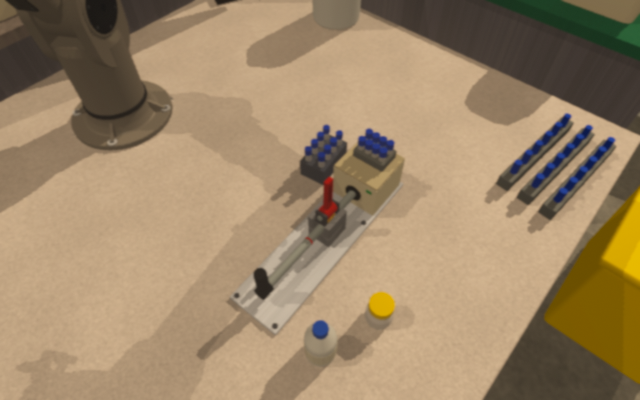

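View pics/top0.png

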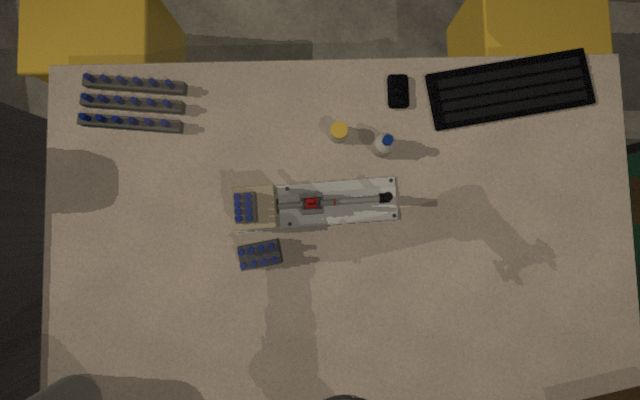

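The scene view shows the handle near (262,282), the lever near (329,195) and the port near (370,175). In the top view the handle is near (386,197), the lever near (312,203), and dock +y points left, roughly world +y. Next I'll enlarge both for measurement.

```bash
python3 - <<'E'
import cv2,numpy as np
a=cv2.imread("pics/top0.png")[165:245,225:415]; b=cv2.imread("pics/scene0.png")[120:340,220:410]
cv2.imwrite("pics/c1.png",cv2.resize(a,None,fx=4,fy=4,interpolation=cv2.INTER_CUBIC))
cv2.imwrite("pics/c2.png",cv2.resize(b,None,fx=2.7,fy=2.7,interpolation=cv2.INTER_CUBIC))
E
```

```text
(no output)
```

View pics/c1.png

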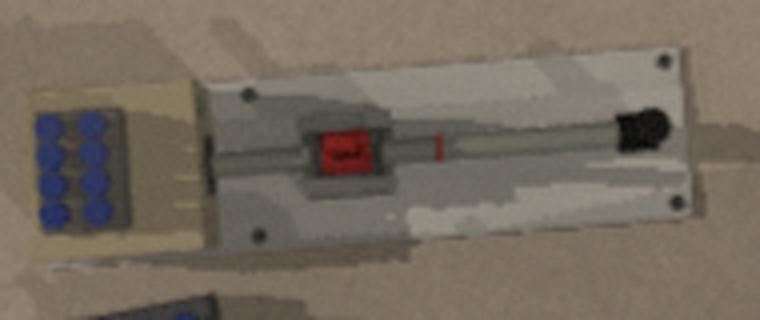

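View pics/c2.png

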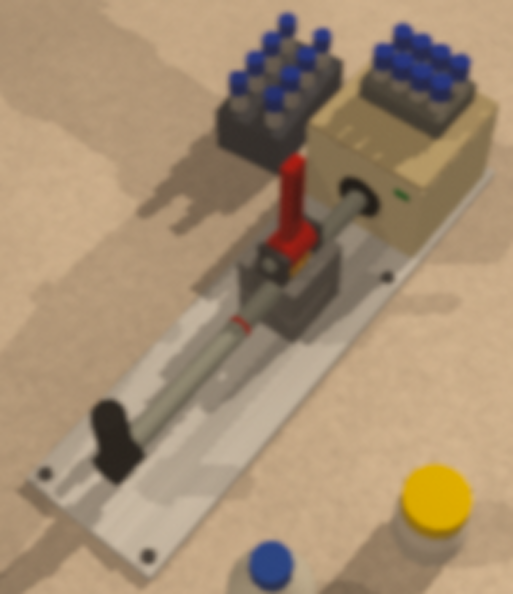

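```bash
cat > h.py <<'E'
import numpy as np
from scipy.spatial.transform import Rotation as R
from bench import r
def cam(n):
    f=r.grab_frame(n); return f
def ray(f,u,v,z):
    d=R.from_rotvec(f["orientation"]).apply([(u-f["cx"])/f["fx"],-(v-f["cy"])/f["fy"],-1])
    o=f["origin"]; return o+d*(z-o[2])/d[2]
def proj(f,p):
    q=R.from_rotvec(f["orientation"]).inv().apply(np.asarray(p)-f["origin"])
    return np.c_[f["cx"]+f["fx"]*q[...,0]/-q[...,2], f["cy"]-f["fy"]*q[...,1]/-q[...,2]]
E
python3 - <<'E'
from h import *
t=cam("top");s=cam("scene")
T=lambda u,v,z:ray(t,225+(u-1.5)/4,165+(v-1.5)/4,z).round(4)
S=lambda u,v,z:ray(s,220+(u-.85)/2.7,120+(v-.85)/2.7,z).round(4)
for n,f,a in (("T",T,[("c+",683,47,.008),("c-",691,216,.008),("s1",248,95,.008),("s2",260,236,.008),("s3",664,61,.008),("s4",677,203,.008),("handle",654,126,.107),("redlow",346,153,.095),("blk",348,155,.07),("ring",439,147,.054)]),
 ("S",S,[("c-",25,486,.008),("c+",150,580,.008),("s4",45,474,.008),("s3",148,556,.008),("s1",387,277,.008),("handle",108,412,.107),("far",492,178,.008)])):
    for m,u,v,z in a: print(n,m,f(u,v,z))
E
```

```text
T c+ [ 0.6577 -0.1469  0.008 ]
T c- [ 0.5501 -0.1479  0.008 ]
T s1 [0.6337 0.1308 0.008 ]
T s2 [0.5442 0.1249 0.008 ]
T s3 [ 0.649  -0.1344  0.008 ]
T s4 [ 0.5586 -0.1393  0.008 ]
T handle [ 0.6021 -0.1097  0.107 ]
T redlow [0.5914 0.0674 0.095 ]
T blk [0.5913 0.0669 0.07  ]
T ring [0.5955 0.012  0.054 ]
S c- [ 0.5563 -0.1532  0.008 ]
S c+ [ 0.6617 -0.1436  0.008 ]
S s4 [ 0.5599 -0.1389  0.008 ]
S s3 [ 0.6499 -0.1335  0.008 ]
S s1 [0.6343 0.1314 0.008 ]
S handle [ 0.603  -0.1077  0.107 ]
S far [0.6394 0.2581 0.008 ]
```

```bash
cat >> h.py <<'E'
YAW=.0565; O=np.array([.5928,.067,0]); D=R.from_rotvec([0,0,YAW])
def d2w(p): return O+D.apply(p)
def w2d(p): return D.inv().apply(np.asarray(p)-O)
def st():
    o=r.get_obs(); M=R.from_rotvec(o["orientation"])
    print("t",round(o["clock"],2),"dock",(w2d(o["tcp_pos"])*1e3).round(1),"F dock",D.inv().apply(o["contact_force"]).round(2),"w",round(o["grip_width"]*1e3,1))
    return o,M
def to(p,ax=None):   # dock target in mm; gives tool-frame shift in units of 1 m and turn (units .12 rad)
    o,M=st(); d=M.inv().apply(d2w(np.array(p)/1e3)-o["tcp_pos"]); print("shift",d.round(4))
    G=D*R.from_matrix(np.array([[0,0,-1],[0,1,0],[1,0,0]]).T)   # tool x=-z, y=+dock y, z=+dock x
    print("tool axes in dock:\n",(D.inv()*M).as_matrix().round(3))
    for q in (G,G*R.from_rotvec([np.pi,0,0])): print("turn",((M.inv()*q).as_rotvec()/.12).round(3))
E
python3 - <<'E'
from h import *
to([0,-176,200])
s=cam("scene");t=cam("top")
for q in (0,.1,.2,.3,.4,.5):
    f=q-.35; p=[d2w(np.array([L*np.sin(f),0,.082+L*np.cos(f)])) for L in (.0,.088)]
    print(q,((proj(s,p)-[220,120])*2.7).round(0).tolist(),((proj(t,p)-[225,165])*4).round(0).tolist())
E
```

```text
t 0.2 dock [-354.  -663.3  247.7] F dock [0.73 0.27 0.32] w 85.7
shift [ 0.048  -0.3282 -0.5051]
tool axes in dock:
 [[-0.     0.358 -0.934]
 [ 0.001 -0.934 -0.358]
 [-1.    -0.001  0.   ]]
turn [-2.3128e+01 -1.3000e-02  3.0000e-03]
turn [3.052e+00 2.000e-03 9.000e-03]
0 [[287.0, 243.0], [250.0, 144.0]] [[346.0, 150.0], [347.0, 199.0]]
0.1 [[287.0, 243.0], [260.0, 147.0]] [[346.0, 150.0], [345.0, 184.0]]
0.2 [[287.0, 243.0], [271.0, 152.0]] [[346.0, 150.0], [344.0, 167.0]]
0.3 [[287.0, 243.0], [282.0, 158.0]] [[346.0, 150.0], [343.0, 151.0]]
0.4 [[287.0, 243.0], [294.0, 165.0]] [[346.0, 150.0], [341.0, 135.0]]
0.5 [[287.0, 243.0], [305.0, 173.0]] [[346.0, 150.0], [340.0, 118.0]]
```

apply_moves(increments="85 0 0 0 0.763 0 0;85 0 0 0 0.763 0 0;85 0 0 0 0.763 0 0;85 0 0 0 0.763 0 0;85 0 -0.039 -0.028 0 0 0;85 0 -0.039 -0.028 0 0 0;85 0 -0.039 -0.028 0 0 0;85 0 -0.039 -0.028 0 0 0", squeeze=20)

```text
clock: 1.1
tcp_pos: [0.3807, -0.4518, 0.2484]
orientation: [2.193, 0.062, -2.193]
contact_force: [0.5, -0.4, 0.6]
grip_width: 0.0853
```

apply_moves(increments="85 0.01 -0.039 -0.028 0 0 0;85 0.01 -0.039 -0.028 0 0 0;85 0.01 -0.039 -0.028 0 0 0;85 0.01 -0.039 -0.028 0 0 0;85 0 -0.039 -0.028 0 0 0;85 0 -0.039 -0.028 0 0 0;85 0 -0.039 -0.028 0 0 0;85 0 -0.02 -0.02 0 0 0")

```text
clock: 1.9
tcp_pos: [0.5808, -0.1437, 0.2085]
orientation: [2.192, 0.069, -2.19]
contact_force: [1.1, -0.6, 0.2]
grip_width: 0.0847
```

```bash
python3 -c "
from h import *
to([0,-176,92])"
```

```text
t 1.9 dock [ -23.9 -209.7  208.5] F dock [ 1.03 -0.67  0.17] w 84.7
shift [ 0.1165 -0.0334 -0.0239]
tool axes in dock:
 [[ 0.001  0.005 -1.   ]
 [ 0.002 -1.    -0.005]
 [-1.    -0.002 -0.001]]
turn [-2.6138e+01 -2.4000e-02 -1.3000e-02]
turn [ 0.042 -0.008  0.015]
```

apply_moves(increments="85 0 -0.017 -0.012 0 0 0;85 0 -0.0165 -0.012 0 0 0;85 0 0 0 0 0 0;85 0.03 0 0 0 0 0;85 0.03 0 0 0 0 0;85 0.03 0 0 0 0 0;85 0.028 0 0 0 0 0;85 0 0 0 0 0 0")

```text
clock: 2.7
tcp_pos: [0.5977, -0.1149, 0.0867]
orientation: [2.185, 0.061, -2.202]
contact_force: [-0.1, -0.4, 0.5]
grip_width: 0.0846
```

```bash
python3 -c "
from h import *;import cv2
to([0,-176,90])
a=cam('scene');b=cam('top')
A=cv2.resize(a['color'][200:340,190:350],None,fx=2.5,fy=2.5,interpolation=2)
B=cv2.resize(b['color'][130:270,300:460],None,fx=2.5,fy=2.5,interpolation=2)
cv2.imwrite('pics/g.png',cv2.hconcat([A,B]))"
```

```text
t 2.7 dock [  -5.4 -181.9   86.7] F dock [-0.12 -0.37  0.51] w 84.6
shift [-0.0034 -0.0059 -0.0054]
tool axes in dock:
 [[-0.008 -0.001 -1.   ]
 [ 0.001 -1.     0.001]
 [-1.    -0.001  0.008]]
turn [ 2.6171e+01  8.0000e-03 -9.9000e-02]
turn [-0.009  0.063  0.005]
```

View pics/g.png

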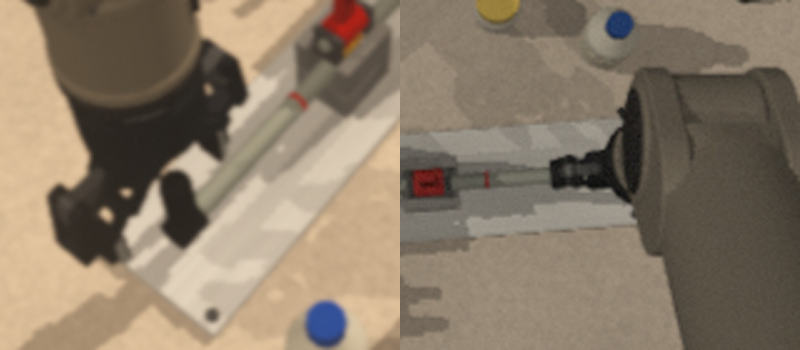

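The handle stands between the open fingers, with its top at about (178,185) in the left crop and the fingers at (90,250) and (225,90). It is about 5 mm off centre in dock x, so I'll correct that and close the fingers.

apply_moves(increments="85 0 -0.003 -0.003 0 0 0;85 0 -0.003 -0.003 0 0 0;85 0 0 0 0 0 0;15 0 0 0 0 0 0;15 0 0 0 0 0 0;15 0 0 0 0 0 0;15 0 0 0 0 0 0;15 0 0 0 0 0 0", squeeze=30)

```text
clock: 3.6
tcp_pos: [0.6067, -0.1079, 0.0904]
orientation: [2.193, 0.061, -2.193]
contact_force: [-0.7, -0.3, 0.7]
grip_width: 0.0213
```

```bash
python3 -c "
from h import *
to([0,-176,90])"
```

```text
t 3.6 dock [   4.  -175.4   90.4] F dock [-0.68 -0.28  0.65] w 21.3
shift [0.0004 0.0006 0.004 ]
tool axes in dock:
 [[-0. -0. -1.]
 [-0. -1.  0.]
 [-1.  0.  0.]]
turn [ 2.6178e+01 -3.0000e-03 -2.0000e-03]
turn [-0.002  0.002 -0.002]
```

apply_moves(increments="15 0 -0.003 0 0 0 0;15 0 -0.003 0 0 0 0;15 0 -0.003 0 0 0 0;15 0 -0.003 0 0 0 0;15 0 -0.003 0 0 0 0;15 0 -0.003 0 0 0 0;15 0 -0.003 0 0 0 0;15 0 -0.003 0 0 0 0")

```text
clock: 4.4
tcp_pos: [0.6055, -0.0864, 0.0905]
orientation: [2.193, 0.057, -2.192]
contact_force: [0.7, -5.8, -0.5]
grip_width: 0.021
```

```bash
python3 -c "
from h import *
st()"
```

```text
t 4.4 dock [   4.  -153.8   90.5] F dock [ 0.35 -5.81 -0.5 ] w 21.0
```

apply_moves(increments="15 0 -0.001 0 0 0 0;15 0 -0.001 0 0 0 0;15 0 -0.001 0 0 0 0;15 0 -0.001 0 0 0 0;15 0 -0.001 0 0 0 0;15 0 -0.0005 0 0 0 0;15 0 -0.0005 0 0 0 0;15 0 -0.0005 0 0 0 0")

```text
clock: 5.2
tcp_pos: [0.6051, -0.0798, 0.0904]
orientation: [2.193, 0.057, -2.192]
contact_force: [-0.0, -6.4, 1.5]
grip_width: 0.0212
```

apply_moves(increments="15 0 -0.0004 0 0 0 0;15 0 -0.0004 0 0 0 0;15 0 -0.0004 0 0 0 0;15 0 -0.0004 0 0 0 0;15 0 -0.0004 0 0 0 0;15 0 -0.0004 0 0 0 0;15 0 -0.0004 0 0 0 0;15 0 -0.0004 0 0 0 0")

```text
clock: 6.0
tcp_pos: [0.605, -0.0766, 0.0905]
orientation: [2.193, 0.057, -2.192]
contact_force: [0.4, -5.9, 0.7]
grip_width: 0.0212
```

apply_moves(increments="15 0 -0.0004 0 0 0 0;15 0 -0.0004 0 0 0 0;15 0 -0.0004 0 0 0 0;15 0 -0.0004 0 0 0 0;15 0 -0.0004 0 0 0 0;15 0 -0.0004 0 0 0 0;15 0 -0.0004 0 0 0 0;15 0 -0.0004 0 0 0 0")

```text
clock: 6.8
tcp_pos: [0.6048, -0.0734, 0.0904]
orientation: [2.193, 0.057, -2.192]
contact_force: [0.2, -5.5, 1.0]
grip_width: 0.0212
```

apply_moves(increments="15 0 -0.0004 0 0 0 0;15 0 -0.0004 0 0 0 0;15 0 -0.0004 0 0 0 0;15 0 -0.0004 0 0 0 0;15 0 -0.0004 0 0 0 0;15 0 -0.0004 0 0 0 0;15 0 -0.0004 0 0 0 0;15 0 -0.0004 0 0 0 0")

```text
clock: 7.6
tcp_pos: [0.6046, -0.0702, 0.0904]
orientation: [2.193, 0.057, -2.192]
contact_force: [-0.3, -5.7, 0.6]
grip_width: 0.0212
```

apply_moves(increments="15 0 -0.0004 0 0 0 0;15 0 -0.0004 0 0 0 0;15 0 -0.0004 0 0 0 0;15 0 -0.0004 0 0 0 0;15 0 -0.0004 0 0 0 0;15 0 -0.0004 0 0 0 0;15 0 -0.0004 0 0 0 0;15 0 -0.0004 0 0 0 0")

```text
clock: 8.4
tcp_pos: [0.6045, -0.0686, 0.0905]
orientation: [2.193, 0.054, -2.192]
contact_force: [0.3, -9.2, -0.0]
grip_width: 0.0211
```

apply_moves(increments="15 0 -0.0005 0 0 0 0;15 0 -0.0005 0 0 0 0;15 0 -0.0005 0 0 0 0;15 0 -0.0005 0 0 0 0;15 0 -0.0005 0 0 0 0;15 0 -0.0005 0 0 0 0;15 0 0 0 0 0 0;15 0 0 0 0 0 0")

```text
clock: 9.2
tcp_pos: [0.6044, -0.0668, 0.0905]
orientation: [2.193, 0.052, -2.191]
contact_force: [1.1, -12.1, -0.4]
grip_width: 0.0209
```

```bash
python3 -c "
from h import *
st()"
```

```text
t 9.2 dock [   4.  -134.2   90.5] F dock [  0.41 -12.16  -0.37] w 20.9
```

apply_moves(increments="15 0 -0.0005 0 0 0 0;15 0 -0.0005 0 0 0 0;15 0 0 0 0 0 0;15 0 0 0 0 0 0;15 0 0 0 0 0 0;15 0 0 0 0 0 0;15 0 0 0 0 0 0;15 0 0 0 0 0 0")

```text
clock: 10.0
tcp_pos: [0.6044, -0.0662, 0.0905]
orientation: [2.193, 0.051, -2.191]
contact_force: [2.0, -13.6, -0.3]
grip_width: 0.0208
```

apply_moves(increments="40 0 0 0 0 0 0;60 0 0 0 0 0 0;60 0 0 0 0 0 0;60 0 0 0 0 0 0;60 -0.02 0 0 0 0 0;60 -0.03 0 0 0 0 0;60 -0.03 0 0 0 0 0;60 -0.03 0 0 0 0 0")

```text
clock: 10.8
tcp_pos: [0.6039, -0.0598, 0.2014]
orientation: [2.192, 0.063, -2.193]
contact_force: [0.4, 0.0, -0.5]
grip_width: 0.0598
```

```bash
python3 -c "
from h import *
to([-80,0,195])"
```

```text
t 10.8 dock [   3.9 -127.2  201.4] F dock [ 0.4  -0.02 -0.53] w 59.8
shift [ 0.0064 -0.1273  0.0838]
tool axes in dock:
 [[-0.     0.001 -1.   ]
 [ 0.    -1.    -0.001]
 [-1.    -0.     0.   ]]
turn [-2.6173e+01 -5.0000e-03  4.0000e-03]
turn [0.007 0.003 0.003]
```

apply_moves(increments="0 0 -0.018 0.012 0 0 0;0 0 -0.018 0.012 0 0 0;0 0 -0.018 0.012 0 0 0;0 0 -0.018 0.012 0 0 0;0 0 -0.018 0.012 0 0 0;0 0 -0.018 0.012 0 0 0;0 0 -0.018 0.012 0 0 0;0 0 0 0 0 0 0")

```text
clock: 11.6
tcp_pos: [0.5114, 0.0638, 0.2004]
orientation: [2.19, 0.069, -2.192]
contact_force: [0.7, 0.3, 0.8]
grip_width: 0.0001
```

```bash
python3 -c "
from h import *;import cv2
to([-50,0,165])
a=cam('scene');b=cam('top')
A=cv2.resize(a['color'][130:310,230:390],None,fx=2.5,fy=2.5,interpolation=2)
B=cv2.resize(b['color'][120:300,300:460],None,fx=2.5,fy=2.5,interpolation=2)
cv2.imwrite('pics/l.png',cv2.hconcat([A,B]))
print((proj(a,[d2w(np.array([0,y,107])/1e3) for y in (-136,-134,-132)])-[230,130])*2.5)"
```

```text
t 11.6 dock [-81.4   1.4 200.4] F dock [0.75 0.25 0.77] w 0.1
shift [ 0.0354  0.0016 -0.0314]
tool axes in dock:
 [[-0.001  0.005 -1.   ]
 [ 0.001 -1.    -0.005]
 [-1.    -0.001  0.001]]
turn [-2.6138e+01 -1.5000e-02  1.0000e-02]
turn [0.042 0.006 0.01 ]
[[114.39700673 312.79507437]
 [116.41913774 310.66694631]
 [118.43606626 308.54429345]]
```

View pics/l.png

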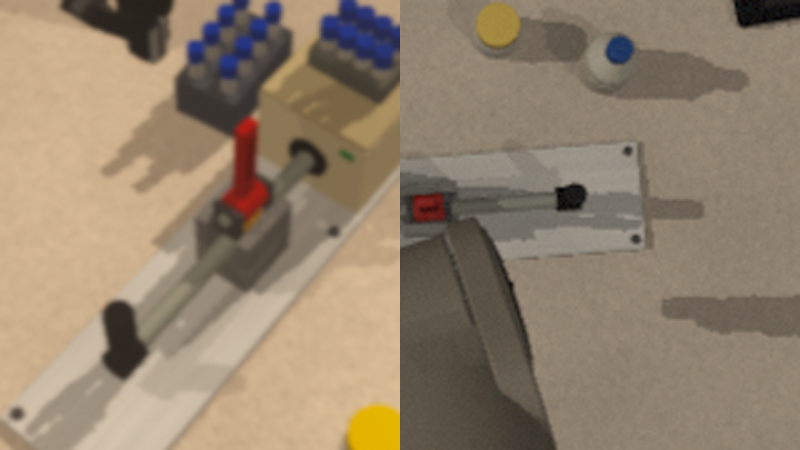

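The handle top sits at the expected (118,308), so the rod stayed home. The lever is still upright, with its tip at (247,128).

apply_moves(increments="0 0.009 0 -0.01 0 0 0;0 0.009 0 -0.01 0 0 0;0 0.009 0 -0.01 0 0 0;0 0.009 0 -0.01 0 0 0;0 0 0 -0.005 0 0 0;0 0 0 -0.005 0 0 0;0 0 0 0 0 0 0;0 0 0 0 0 0 0")

```text
clock: 12.5
tcp_pos: [0.5632, 0.0635, 0.1647]
orientation: [2.193, 0.062, -2.192]
contact_force: [-0.3, 0.2, 0.5]
grip_width: 0.0002
```

```bash
python3 -c "
from h import *
to([-17,0,164])"
```

```text
t 12.5 dock [-29.8  -1.8 164.7] F dock [-0.25  0.17  0.52] w 0.2
shift [ 0.0007 -0.0018 -0.0128]
tool axes in dock:
 [[ 0.  0. -1.]
 [ 0. -1. -0.]
 [-1. -0. -0.]]
turn [-2.6179e+01 -1.0000e-03 -6.0000e-03]
turn [ 0.001 -0.004  0.   ]
```

apply_moves(increments="0 0 -0.002 -0.0045 0 0 0;0 0 0 -0.0045 0 0 0;0 0 0 -0.0045 0 0 0;0 0 0 -0.0045 0 0 0;0 0 0 -0.0045 0 0 0;0 0 0 -0.0045 0 0 0;0 0.001 0 -0.005 0 0 0;0 0.001 0 -0.005 0 0 0")

```text
clock: 13.3
tcp_pos: [0.6002, 0.0676, 0.1622]
orientation: [2.192, 0.062, -2.193]
contact_force: [-3.7, 0.6, 1.8]
grip_width: 0.0001
```

```bash
python3 -c "
from h import *
st()"
```

```text
t 13.3 dock [  7.4   0.2 162.2] F dock [-3.69  0.79  1.81] w 0.1
```

apply_moves(increments="0 0.0014 0 -0.003 0 0 0;0 0.0014 0 -0.003 0 0 0;0 0.0014 0 -0.003 0 0 0;0 0.0014 0 -0.003 0 0 0;0 0.0019 0 -0.0027 0 0 0;0 0.0019 0 -0.0027 0 0 0;0 0.0019 0 -0.0027 0 0 0;0 0.0019 0 -0.0027 0 0 0")

```text
clock: 14.1
tcp_pos: [0.6232, 0.0689, 0.1513]
orientation: [2.194, 0.062, -2.192]
contact_force: [-7.6, -1.0, 17.0]
grip_width: -0.0001
```

```bash
python3 -c "
from h import *
st()"
```

```text
t 14.1 dock [ 30.5   0.2 151.3] F dock [-7.63 -0.59 16.98] w -0.1
```

apply_moves(increments="0 0.0026 0 -0.0024 0 0 0;0 0.0026 0 -0.0024 0 0 0;0 0.0026 0 -0.0024 0 0 0;0 0.0026 0 -0.0024 0 0 0;0 0.0031 0 -0.0018 0 0 0;0 0.0031 0 -0.0018 0 0 0;0 0.0031 0 -0.0018 0 0 0;0 0.0031 0 -0.0018 0 0 0")

```text
clock: 14.9
tcp_pos: [0.6423, 0.07, 0.1291]
orientation: [2.2, 0.062, -2.186]
contact_force: [-1.4, -0.8, 11.5]
grip_width: 0.0
```

```bash
python3 -c "
from h import *
st()"
```

```text
t 14.9 dock [ 49.6   0.2 129.1] F dock [-1.47 -0.76 11.49] w 0.0
```

apply_moves(increments="0 0.0034 0 -0.001 0 0 0;0 0.0034 0 -0.001 0 0 0;0 0.0034 0 -0.001 0 0 0;0 0.003 0 -0.0005 0 0 0;0 0.003 0 -0.0005 0 0 0;0 0.003 0 0 0 0 0;0 0.003 0 0 0 0 0;0 0.002 0 0 0 0 0")

```text
clock: 15.7
tcp_pos: [0.6431, 0.07, 0.1058]
orientation: [2.192, 0.061, -2.194]
contact_force: [-17.8, -1.7, 45.6]
grip_width: 0.0001
```

```bash
python3 -c "
from h import *
st()"
```

```text
t 15.7 dock [5.040e+01 1.000e-01 1.058e+02] F dock [-17.88  -0.72  45.64] w 0.1
```

That push was harder than intended: 49 N at the wrist, against a 45 N limit. I'm backing off straight away.

apply_moves(increments="0 -0.004 0 0 0 0 0;0 -0.01 0 0 0 0 0;0 -0.02 0 0 0 0 0;0 -0.03 0 0 0 0 0;0 -0.04 0 0 0 0 0;0 -0.03 0 0.03 0 0 0;0 0 0 0.04 0 0 0;0 0 0 0.04 0 0 0")

```text
clock: 16.5
tcp_pos: [0.5328, 0.0639, 0.2369]
orientation: [2.195, 0.062, -2.191]
contact_force: [0.3, -0.2, -0.6]
grip_width: -0.0001
```

```bash
python3 -c "
from h import *;import cv2
st()
a=cam('scene');b=cam('top')
A=cv2.resize(a['color'][120:340,230:410],None,fx=2.2,fy=2.2,interpolation=2)
B=cv2.resize(b['color'][100:320,225:405],None,fx=2.2,fy=2.2,interpolation=2)
cv2.imwrite('pics/e.png',cv2.hconcat([A,B]))
for f in (1.3,1.41,1.5,1.57):
  p=[d2w(np.array([L*np.sin(f),0,.082+L*np.cos(f)])) for L in (0,.088)]
  print(f,((proj(a,p)-[230,120])*2.2).round(0).tolist(),((proj(b,p)-[225,100])*2.2+[396,0]).round(0).tolist())
print((proj(a,[d2w(np.array([0,y,107])/1e3) for y in (-136,-134,-132)])-[230,120])*2.2)"
```

```text
t 16.5 dock [-60.1   0.3 236.9] F dock [ 0.26 -0.19 -0.57] w -0.1
1.3 [[212.0, 198.0], [299.0, 235.0]] [[586.0, 226.0], [579.0, 144.0]]
1.41 [[212.0, 198.0], [300.0, 243.0]] [[586.0, 226.0], [579.0, 143.0]]
1.5 [[212.0, 198.0], [300.0, 249.0]] [[586.0, 226.0], [580.0, 143.0]]
1.57 [[212.0, 198.0], [300.0, 253.0]] [[586.0, 226.0], [580.0, 144.0]]
[[100.66936592 297.25966545]
 [102.44884122 295.38691275]
 [104.22373831 293.51897823]]
```

View pics/e.png

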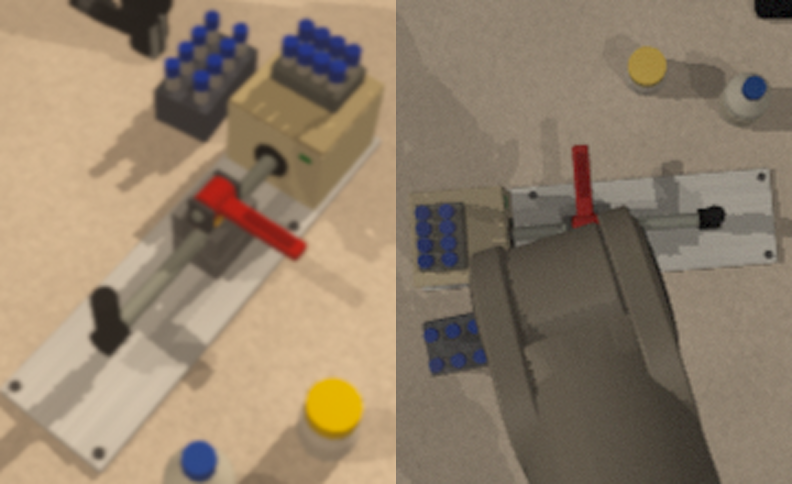

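```bash
python3 -c "
from h import *
st(); print(r.hand_in())"
```

```text
t 16.6 dock [-6.480e+01 -2.000e-01  2.354e+02] F dock [0.22 0.4  0.17] w -0.0
the job is handed in; nothing more can be done
None
```

I slid the rod home, flipped the lever shut, let go and handed the job in at 16.6 s. However, I may have broken the 45 N limit on the lever, and that would fail the run.

- **Rod:** it dragged at about 6 N and met the seat at roughly 42 mm of slide. I pressed it in about 2.5 mm further. The push settled at 13.6 N, so about 7.5 N was on the seat, under the 15 N limit. After I released it, the handle stayed where I left it, both before and after closing the lever.
- **Lever:** resistance peaked at about 19 N around the middle of the swing. The final picture shows the lever lying level to +x on its stop. My image check can't separate the last 0.1 rad, but it is clearly past over-centre, so it should hold itself shut.
- **Possible failure:** at the end of the last stroke the bar reached its stop while I was still commanding downward. The wrist reading there was 45.6 N vertically and about 49 N in total. I backed off at once, but no contact force or verdict was reported, so I can't say whether the limit was actually exceeded.
- **Final state:** the bottle, jar and rack look unmoved in the last picture. The arm was clear with near-zero force. I had no way to measure the pad force, or the seat force after I let go.

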